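# Press a rod seal home with a split driver

## Task

Pick up the C-shaped split seal driver, lower it over the ram's bare chrome rod through its gap, and slide it along the rod to press the orange seal in until it is flush with the face of the brass gland nut, where the driver comes up hard against the nut. Press only with the driver: lean on it steadily for a moment with about 15 N once it bears on the nut, and never push harder than 25 N. Then leave the driver hanging on the rod, and do not disturb the nut, the bottle, the jar and the can.

Things in the scene. Friction and masses are not known exactly. Their poses are not given: they have to be found in the camera images.
- driver_lug (a point): Split seal driver, loose, 0.25 kg, standing on its feet, gap down: steel C 41 mm wide (52 at the flared feet), 30 mm long along its bore, blue upright grip lug on top. This point: middle of the lug, 90 mm above the feet. Lug 24 mm (x) by 14 mm (y), from 56 to 111 mm above the feet; grip its two y faces from above. z up, y along the bore; both ends alike, either may lead.
- driver_bore (a point): Middle of the driver's bore axis, 50 mm straight below driver_lug, 40 mm above the feet, same axes. The end faces stand 15 mm from it along y. Bore and gap are 23 mm wide; the gap flares to 35 mm at the feet.
- rod (a point): Point on the axis of the fixed ram's chrome rod, 95 mm above the bench, with room to lower the driver here. y runs along the rod to seal, gland and red barrel; z up. Rod 20 mm thick, bare from the blue rod-end block (75 mm away on the -y side, top 18 mm above the rod axis) to the seal. The driver hangs with its bore axis 1.5 mm below the rod axis.
- ram: The fixed hydraulic ram on its base plate, 75 by 390 mm; origin on the bench below the rod axis, y along the rod to the red barrel (60 mm thick, top 125 mm above the bench). The brass gland nut at its mouth is screwed in by an unmeasured amount: at the start the seal's near face is anywhere from 65 to 97 mm from rod along +y, to be found by feel or sight.
- seal (a joint): How far the orange seal (33 mm ring round the rod) has been pressed towards the barrel, m; starts at 0 to 0.002. At 0 it stands out of the nut's face by an unmeasured 7 to 13 mm, so the reading at flush differs each time. It slides against about 6 N of friction and stays where left; the driver's face meets the nut just as the seal is flush.
- gland (a joint): Turn of the brass gland nut (52 mm thick, round the rod) about the rod axis, rad, 0 at the start; it is tight and not to be turned. Its position along the rod is not measured. Its flat face is the hard stop for the driver.
- oil_bottle: Black oil bottle with orange cap, 62 mm wide, 150 mm tall, origin under its centre. Leave alone.
- jar: Amber glass jar, 68 mm wide, 95 mm tall, origin under its centre. Leave alone.
- spray_can: Red can, 52 mm wide, 150 mm tall, origin under its centre. Leave alone.

How it is judged:
By the outcome, as a careful person would: the job done as asked, in the order asked, and still so for the second after the job is handed in, with the robot touching nothing.
It also fails if it takes over 72 s, if anything falls off the work surface, if the arm or the gripper's body presses on something with over 40 N, if the wrist force passes 120 N, or if a joint passes its speed limit or range.

## Robot

A 6-joint arm with a two-finger parallel gripper is mounted at the origin on the work surface. World frame = base frame: x ahead of the robot, y to its left, z up, the work surface at z = 0. Lengths are in mm, angles in rad, forces in N, time in s.
With the tool pointing down it reaches from about 275 to 825 mm from the base axis. Payload 4.9 kg.
Tool frame: the origin (TCP) lies at the very end of the fingers, on their centre line; the grasp point (between the pads) lies 19 mm behind it; z points along the fingers, y is the line along which they close (so a half turn about z gives the same grasp; the last joint's range is limited). The gripper opens to 85 mm and grips with 20 to 120 N. Pads are 22 mm wide; open, the fingers measure 114 mm over their backs; the gripper's body (76 mm by 85 mm) begins 54 mm behind the grasp point. The pads swing forward as they close: fully open they stand 13 mm farther back than shut.
Start: joints at [0.972, 0.326, -0.193, 1.052, 0, 1.437], TCP at [246.532, 491.671, 196.881] pointing down, gripper open.
Joint ranges: [-2.65, 2.65], [-0.97, 1.79], [-1.3, 1.35], [-1.93, 2.1], [-1.47, 1.37], [-3.14, 3.14]. Speed limits (rad/s): [2.57, 2.57, 3.14, 3.14, 3.14, 3.14].

## Interface

Orientations are given as [roll, pitch, yaw] about the fixed x, y, z axes, in that order (R = Rz(yaw) Ry(pitch) Rx(roll)).
In Python, from bench import bot, solve_ik, imaging gives the robot as it stands. Calls block until the motion is done:
- bot.move_ptp(position, orientation): joint-space move of the TCP to a pose.
- bot.movel(position, rot=None, max_speed=150, threshold=None): straight line of the TCP; rot=None keeps the orientation; max_speed is the mean speed in mm/s. With threshold (N) it stops when the force on the tool has changed by that much, and returns True; else False.
- bot.move_j(angles): joint-space move.
- bot.grip(opening, effort=None): opening from 0.0 (shut) to 1.0 (fully open); effort is the grip in N (None keeps the last); returns when the fingers have stopped.
- bot.dwell(seconds).
- solve_ik(position, orientation): joint angles nearest the present ones, or None.
- bot.get_state(): the state.
- imaging.capture(name): name is "side" or "top" or "wrist"; returns the picture (384x512x3 uint8, blue, green, red); there is no depth.
- imaging.camera_model(name): a dict with "K" (3x3 intrinsics, pixels), "position" and "rotation" of the camera in the world. Camera axes: x right, y up, looking along -z (the intrinsics and any distortion apply to the point x, -y, -z); pixel columns grow to the right and rows downward; lengths in mm; the calibration is good to about 2 mm. A picture is of the moment at which its call begins: read the wrist's pose just before it. camera_model takes no time and is no camera call; for the wrist camera it gives the pose at the moment of the call.
A pose or a line that the arm cannot do raises bot.IKError and nothing moves.
- bot.sign_off(): hands the job in; it is judged then, once.
The state is a dict: "t": time; "qpos": joint angles; "joint_velocities": joint speeds; "effort": joint torques, N m; "tcp_pos": TCP position; "orientation": TCP orientation; "contact_force": force on the tool from outside, world axes, zero at the start; "wrist_torque": the same for the moment, N m; "opening": opening from 0.0 (shut) to 1.0 (fully open); "gripper_force": force on a finger pad.
Only numpy, scipy, OpenCV 4.12 (cv2) and the standard library are available. Lean on these libraries where they do the work, as an engineer would, in place of code of your own. Each camera call takes 0.05 s, during which the arm holds its last target. There are 200 camera calls.

## Working session

There is one attempt and no reset: what is moved stays moved. The work goes in short steps, each a Python script; the robot and the scene stay as the last script left them, time stands still between calls to the robot, and variables do not carry over. Pictures are saved under pics/ and viewed, at most 10 in all, crops included, and the job is handed in when it is done.

```bash
ls; mkdir -p pics; python3 - <<'E'
from bench import bot, imaging
import cv2,numpy as np
for n in("top","side"):
    im=imaging.capture(n); cv2.imwrite(f"pics/{n}0.png",im)
    m=imaging.camera_model(n); print(n,{k:np.round(v,3).tolist() if not isinstance(v,str) else v for k,v in m.items()})
s=bot.get_state(); print(s['t'],s['contact_force'],s['orientation'])
E
```

```text
pics
top {'K': [[412.148, 0.0, 255.588], [0.0, 412.148, 191.806], [0.0, 0.0, 1.0]], 'position': [479.663, -80.315, 875.598], 'rotation': [0.11, -0.012, -1.591]}
side {'K': [[499.906, 0.0, 256.384], [0.0, 499.906, 190.616], [0.0, 0.0, 1.0]], 'position': [83.778, -679.458, 896.939], 'rotation': [0.742, -0.005, -0.672]}
0.1 [ 0.71140977  0.14428825 -1.16222303] [-3.14007444e+00 -2.17517848e-04  2.67676307e+00]
```

View pics/top0.png

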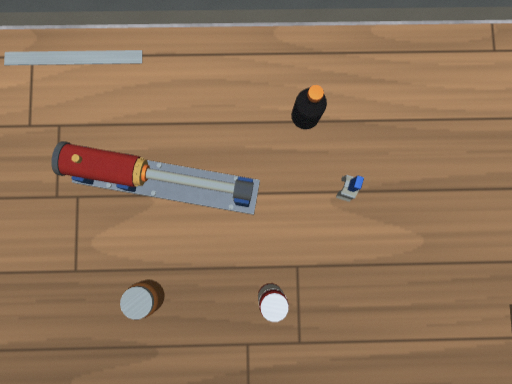

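View pics/side0.png

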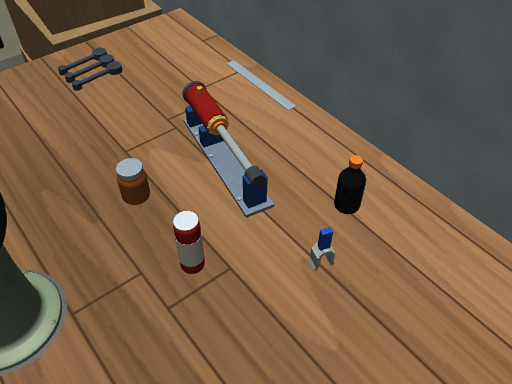

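The top view shows the driver at about (351,187) with its blue lug at (357,183). The ram rod runs from the block at (243,190) to the seal and gland at about (143,173). The bottle is at (308,107), the can at (272,303) and the jar at (138,300). The side view shows the driver standing clear at (324,248).

```bash
cat > h.py <<'E'
from bench import bot, solve_ik, imaging
import cv2, numpy as np
from scipy.spatial.transform import Rotation as R
def mod(n):
    m=imaging.camera_model(n); r=np.array(m['rotation'],float)
    m['R']=r if r.shape==(3,3) else R.from_euler('xyz',r).as_matrix(); m['p']=np.array(m['position']); m['K']=np.array(m['K']); return m
def ray(m,uv):
    d=m.get('distortion',None)
    uv=np.array(uv,float).reshape(-1,1,2)
    n=cv2.undistortPoints(uv,m['K'],None if d is None else np.array(d,float)).reshape(-1,2)
    return np.c_[n[:,0],-n[:,1],-np.ones(len(n))]@m['R'].T
def onz(m,uv,z):
    d=ray(m,uv); return m['p']+d*((z-m['p'][2])/d[:,2])[:,None]
def proj(m,P):
    q=(np.atleast_2d(P)-m['p'])@m['R']; return np.c_[m['K'][0,2]+m['K'][0,0]*q[:,0]/-q[:,2], m['K'][1,2]-m['K'][1,1]*q[:,1]/-q[:,2]]
def tri(ms,uvs):
    A=np.zeros((3,3));b=np.zeros(3)
    for m,uv in zip(ms,uvs):
        d=ray(m,uv)[0];d/=np.linalg.norm(d);P=np.eye(3)-np.outer(d,d);A+=P;b+=P@m['p']
    return np.linalg.solve(A,b)
def shot(n,f):
    m=mod(n); im=imaging.capture(n); cv2.imwrite('pics/'+f+'.png',im); return m,im
def blob(im,lo,hi,roi=None):
    k=cv2.inRange(cv2.cvtColor(im,cv2.COLOR_BGR2HSV),lo,hi)
    if roi: z=np.zeros_like(k); x0,y0,x1,y1=roi; z[y0:y1,x0:x1]=k[y0:y1,x0:x1]; k=z
    c=max(cv2.findContours(k,cv2.RETR_EXTERNAL,cv2.CHAIN_APPROX_NONE)[0],key=cv2.contourArea)
    M=cv2.moments(c); return np.array([M['m10']/M['m00'],M['m01']/M['m00']]),c
E
python3 - <<'E'
from h import *
print(imaging.camera_model('top').keys())
T,S=mod('top'),mod('side'); t,s=cv2.imread('pics/top0.png'),cv2.imread('pics/side0.png')
a,_=blob(t,(105,100,40),(130,255,255),(335,165,380,210)); b,_=blob(s,(105,100,40),(130,255,255),(300,220,350,265))
print('lug',a,b,tri([T,S],[a,b]))
# rod centre points in top
P=onz(T,[(160,175.5),(225,186.5),(243,191),(143,172.5)],95);print(P.round(1))
d=P[1]-P[0];print(np.arctan2(d[1],d[0]))
for n,uv in dict(bottle=(316,93),can=(274,307),jar=(137,303)).items(): print(n,onz(T,[uv],95 if n=='jar' else 150).round())
cv2.imwrite('pics/crop.png',np.hstack([cv2.resize(t[155:220,310:390],None,fx=4.5,fy=4.5,interpolation=2),cv2.resize(t[140:220,120:270],(430,292),interpolation=2)]))if 0 else None
E
```

```text
dict_keys(['K', 'position', 'rotation'])
lug [355.628707   183.32265718] [324.75565611 238.24886878] [ 579.47718679 -286.96714671   82.28416118]
[[600.1  89.9  95. ]
 [576.6 -33.7  95. ]
 [567.3 -67.9  95. ]
 [606.5 122.3  95. ]]
-1.7584260877698261
bottle [[ 738. -205.  150.]]
can [[ 359. -119.  150.]]
jar [[363. 131.  95.]]
```

```bash
python3 - <<'E'
from h import *
for y in(-.19,-.19+np.pi):
  for p in ((579,-287,250),(580,-10,250)): print(y,p,np.round(solve_ik(p,[np.pi,0,y]),2))
y=-.19+np.pi
q=solve_ik([579,-287,290],[np.pi,0,y]); y=y if abs(q[5])<2 else -.19
bot.move_ptp([579,-287,290],[np.pi,0,y])
m,im=shot('wrist','w1'); print(m['p'],m['R'].round(2),bot.get_state()['t'], bot.get_state()['tcp_pos'],y)
E
```

```text
-0.19 (579, -287, 250) [-0.57  0.49  0.19  1.27  0.    2.76]
-0.19 (580, -10, 250) [-0.14  0.36 -0.01  1.2   0.   -3.1 ]
2.951592653589793 (579, -287, 250) [-0.57  0.49  0.19  1.27  0.   -0.38]
2.951592653589793 (580, -10, 250) [-0.14  0.36 -0.01  1.2   0.    0.05]
[ 502.70809909 -271.43748485  466.62148615] [[ 0.19 -0.94 -0.3 ]
 [ 0.98  0.18  0.06]
 [ 0.   -0.31  0.95]] 3.1417 [ 579.31551981 -286.11824075  289.99508089] 2.951592653589793
```

View pics/w1.png

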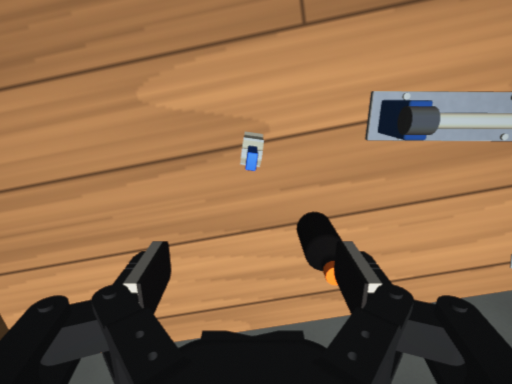

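The wrist view shows the driver at (252,150), the rod block at (415,118) and the bottle at (320,240). The driver is turned a few degrees relative to the ram. Next I'll go closer.

```bash
python3 - <<'E'
from h import *
bot.movel([579,-287,175],max_speed=200)
m,im=shot('wrist','w2')
np.savez('w2.npz',p=m['p'],R=m['R'],K=m['K'])
a,c=blob(im,(105,100,40),(130,255,255),(150,60,350,260)); print(a,cv2.minAreaRect(c),bot.get_state()['t'])
u,v=a.astype(int); cv2.imwrite('pics/w2c.png',cv2.resize(im[v-75:v+45,u-75:u+75],None,fx=5,fy=5,interpolation=2)); print(u-75,v-75)
print(onz(m,[a],90))
E
```

```text
[252.27497425 182.0758668 ] ((252.62998962402344, 181.58999633789062), (15.556349754333496, 36.62813186645508), 8.13010311126709) 3.9167
177 107
[[ 579.40638375 -286.79285887   90.        ]]
```

View pics/w2c.png

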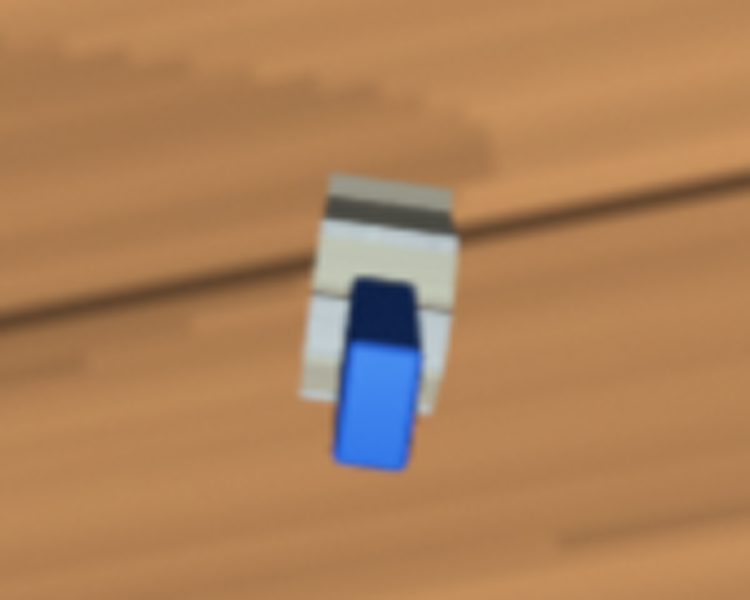

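The crop shows the lug's bright top face with corners near (352,342), (420,347), (408,468) and (335,462). The driver body sits beyond it and is turned about 7° to the ram.

```bash
python3 - <<'E'
from h import *
im=cv2.imread('pics/w2.png'); m=dict(np.load('w2.npz'))
a,c=blob(im,(100,100,150),(130,255,255),(150,60,350,260))
W=onz(m,c.reshape(-1,2),111)[:,:2].astype(np.float32)
r=cv2.minAreaRect(W); bx=cv2.boxPoints(r); e=[bx[1]-bx[0],bx[2]-bx[1]]; L=max(e,key=np.linalg.norm)
yaw=np.arctan2(L[1],L[0]); yaw=(yaw+np.pi/2)%np.pi-np.pi/2
print(r,yaw, onz(m,[a],111))
c0=onz(m,[a],111)[0]
x,y=c0[:2]; Y=yaw+np.pi
bot.movel([x,y,150],[np.pi,0,Y],max_speed=120)
bot.movel([x,y,76],max_speed=80)
s0=bot.get_state(); print(s0['contact_force'],s0['t'])
bot.grip(0.0,70); s=bot.get_state(); print(s['opening'],s['gripper_force'],s['contact_force'],s['tcp_pos'],s['orientation'])
bot.movel([x,y,90],max_speed=60); s=bot.get_state(); print(s['contact_force'],s['wrist_torque'],s['t'])
np.savez('grasp.npz',x=x,y=y,yaw=yaw)
E
```

```text
((578.5003662109375, -286.7757263183594), (13.244099617004395, 22.99580955505371), 71.82787322998047) -0.31716275 [[ 578.22958902 -286.75960697  111.        ]]
[-0.70497477 -0.00157372 -0.05408607] 5.35
0.0017576505447601128 0.09941687821992673 [-0.190314   -0.16842049  0.18213288] [ 578.18883721 -286.79196946   76.03088969] [-3.14151859e+00  4.78081477e-06  2.82437403e+00]
[ 0.10773602 -0.10943571  0.63344879] [-0.02424096  0.00649268 -0.01378242] 6.5
```

Gripper closed on nothing; look.

```bash
python3 - <<'E'
from h import *
m,im=shot('wrist','w3'); s,i2=shot('side','s3'); t,i3=shot('top','t3')
g=i2[190:290,260:380]
cv2.imwrite('pics/c3.png',np.hstack([cv2.resize(im[80:384,100:420],(420,400)),cv2.resize(g,(380,400),interpolation=2)]))
a,c=blob(i3,(105,100,40),(130,255,255),(335,165,380,210)); print(a)
E
```

```text
[354.86133333 187.112     ]
```

View pics/c3.png

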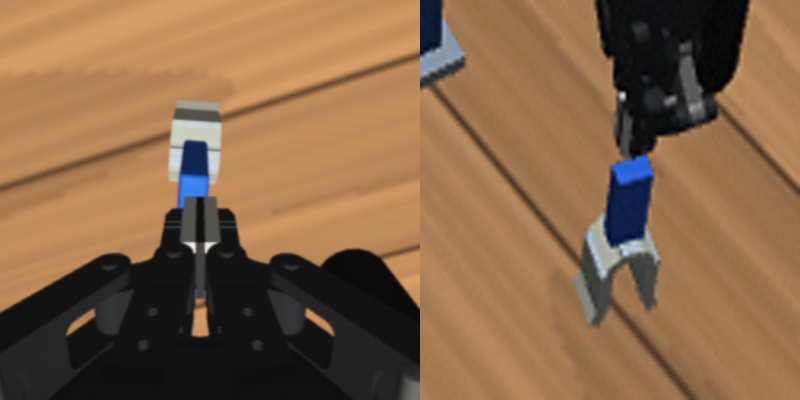

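The driver is still upright, with its lug at crop (195,185). The shut fingertips, at crop (200,200), are on the +x side of the lug. I'll check where the TCP projects to.

```bash
python3 - <<'E'
from h import *
s=bot.get_state(); p=np.array(s['tcp_pos']); print(p,s['t'])
print('TCP proj wrist',proj(mod('wrist'),p),'side',proj(mod('side'),p),'top',proj(mod('top'),p))
m=mod('wrist'); im=cv2.imread('pics/w3.png')
a,c=blob(im,(100,100,150),(130,255,255),(150,60,350,260)); print(a,cv2.boundingRect(c),onz(m,[a,[a[0],cv2.boundingRect(c)[1]]],111))
d,c=blob(im,(105,100,20),(130,255,149),(150,60,350,260)); print('front face',d,cv2.boundingRect(c))
for z in (56,111): print(proj(m,[[578,-287,z],[566,-287,z],[590,-287,z]]).round(1))
b,c=blob(cv2.imread('pics/s3.png'),(105,100,40),(130,255,255),(300,220,350,265)); print('side',b, cv2.boundingRect(c))
# fingertip in side
E
```

```text
[ 578.0971521  -286.6698125    89.83663732] 6.65
TCP proj wrist [[251.78799701 218.8398569 ]] side [[324.65888842 236.2119098 ]] top [[356.44097331 183.62161256]]
[246.02797534 221.84257942] (236, 213, 23, 25) [[ 570.00074001 -287.61958415  111.        ]
 [ 564.59795624 -285.80639022  111.        ]]
front face [247.93641618 200.44816956] (237, 187, 22, 28)
[[251.4 201.4]
 [246.5 187.7]
 [256.  214.8]]
[[251.2 233.1]
 [244.9 215.7]
 [257.3 249.8]]
side [325.29084249 239.58754579] (318, 229, 16, 23)
```

```bash
python3 - <<'E'
from h import *
bot.movel([578,-287,160],max_speed=200)
bot.movel([560,-370,60],max_speed=200)
bot.dwell(.2)
hit=bot.movel([560,-370,1],max_speed=40,threshold=4); s=bot.get_state(); print(hit,s['tcp_pos'],s['contact_force'],s['t'])
m,im=shot('side','s4'); m2,i2=shot('top','t4'); p=proj(m,s['tcp_pos'])[0]; p2=proj(m2,s['tcp_pos'])[0]; print(p,p2)
def crop(i,p):
    u,v=p.astype(int); i=i.copy(); i[v,u]=(0,255,0); return cv2.resize(i[max(v-60,0):v+40,u-50:u+50],(400,400),interpolation=cv2.INTER_NEAREST)
cv2.imwrite('pics/c4.png',np.hstack([crop(im,p),crop(i2,p2)]))
E
```

```text
False [ 560.2276991  -370.17702201    1.35281917] [ 0.00555731 -1.00033465 -0.99069843] 9.7833
[342.08592311 292.31798762] [385.1328651  196.51634169]
```

View pics/c4.png

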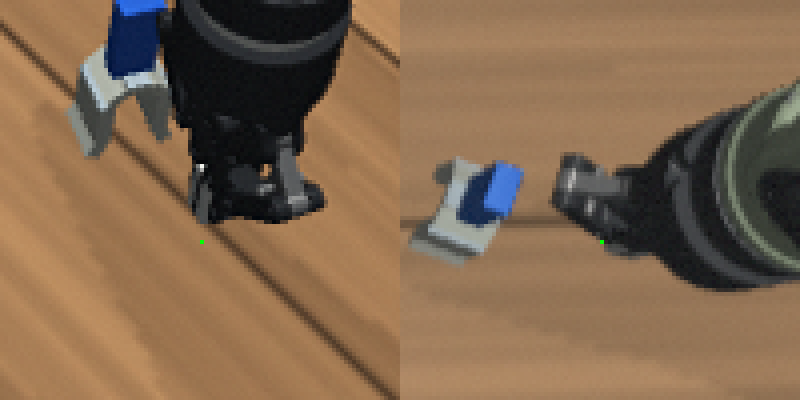

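The side crop shows the shut fingertip at (205,222), about 5 px above the projected TCP dot at (202,242). There was no bench contact at z=1, so the fingertip isn't where the state says. I'll feel for the bench.

```bash
python3 - <<'E'
from h import *
s=bot.get_state(); print(s['opening'],s['orientation'])
f=s['contact_force']
hit=bot.movel([560,-370,-40],max_speed=25,threshold=4); s=bot.get_state(); print(hit,s['tcp_pos'],s['contact_force'],s['wrist_torque'],s['t'])
m,im=shot('side','s5'); p=proj(m,s['tcp_pos'])[0]; m2,i2=shot('wrist','w5'); print(p,proj(m2,s['tcp_pos']))
u,v=p.astype(int); g=cv2.resize(im[v-90:v+30,u-70:u+50],(400,400),interpolation=2); print(u-70,v-90)
cv2.imwrite('pics/c5.png',np.hstack([g,cv2.resize(i2[150:310,176:336],(400,400),interpolation=2)]))
E
```

```text
-0.003553295721486579 [-3.14139544e+00  4.88674107e-04  2.82441956e+00]
True [ 559.87387468 -369.9228758   -34.2786814 ] [0.41050286 0.6208053  4.75180639] [ 0.02820035  0.0702087  -0.02589364] 11.15
[339.65551903 301.2338136 ] [[251.79804207 218.80184485]]
269 211
```

View pics/c5.png

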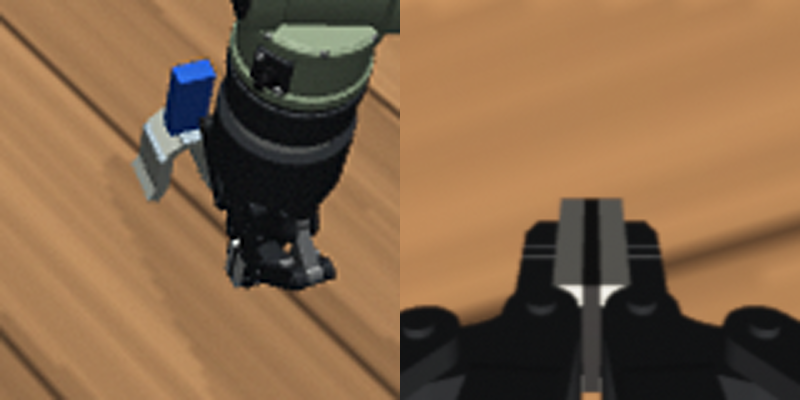

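The fingers touched the bench at TCP z = -34.3. The real fingertips are therefore about 34 mm short of the nominal TCP along the tool, with xy consistent. I'd closed over the top of the lug. I'll allow for this offset, re-measure and grasp.

```bash
cat >> h.py <<'E'
TIP=34.3   # real fingertips end this far behind the nominal TCP
def lug(im,m,z,roi=(150,60,350,280)):
    a,c=blob(im,(100,100,150),(130,255,255),roi)
    r=cv2.minAreaRect(onz(m,c.reshape(-1,2),z)[:,:2].astype(np.float32)); bx=cv2.boxPoints(r)
    L=max([bx[1]-bx[0],bx[2]-bx[1]],key=np.linalg.norm); yaw=np.arctan2(L[1],L[0])
    return np.array(r[0]),(yaw+np.pi/2)%np.pi-np.pi/2,r[1]
E
python3 - <<'E'
from h import *
bot.movel([560,-370,60],max_speed=250)
bot.movel([575,-287,150],max_speed=250); bot.grip(1.0)
bot.dwell(.2); m,im=shot('wrist','w6'); c,yaw,sz=lug(im,m,111); print(c,yaw,sz)
Y=yaw+np.pi; x,y=c
bot.movel([x,y,110],[np.pi,0,Y],max_speed=120)
hit=bot.movel([x,y,78-TIP],max_speed=60,threshold=4)
s=bot.get_state(); print(hit,s['contact_force'],s['tcp_pos'],s['t'])
bot.grip(0.0,70); s=bot.get_state(); print(s['opening'],s['gripper_force'],s['contact_force'])
if s['opening']>.08:
    bot.movel([x,y,60],max_speed=60); bot.dwell(.2); s=bot.get_state(); print(s['opening'],s['contact_force'],s['wrist_torque'],s['tcp_pos'],s['t'])
np.savez('grasp.npz',x=x,y=y,yaw=yaw)
E
```

```text
[ 576.54156494 -289.84561157] -0.39686024 (13.361345291137695, 22.800067901611328)
False [ 0.12292069  0.51116787 -0.18072322] [ 576.94087908 -290.06925511   44.21327009] 15.2
0.1479552240306688 68.28048348426819 [-0.51212679 -0.0642497   2.57549809]
0.15108014687874557 [ 0.35089145 -0.20820177 -2.17154739] [-0.0042791  -0.00343308 -0.02058289] [ 576.26398847 -289.6458275    59.63415127] 16.475
```

Gripped at 12.6 mm opening, and the lift shows about 2.2 N. Now I'll move over the rod and look.

```bash
python3 - <<'E'
from h import *
bot.movel([576,-290,200],max_speed=250)
bot.move_ptp([587,23,200],[np.pi,0,-.188+np.pi])
bot.dwell(.2); s=bot.get_state(); m,im=shot('wrist','w7'); np.savez('w7.npz',p=m['p'],R=m['R'],K=m['K'])
print(s['tcp_pos'],s['t'],s['contact_force'])
print(proj(m,[[600.1,89.9,95],[576.6,-33.7,95]]))
cv2.imwrite('pics/w7v.png',cv2.resize(im,(800,600)))
E
```

```text
[587.23821787  21.63444975 199.85215136] 18.575 [-0.56163901  0.92220611 -1.8941411 ]
[[319.54840402 177.00828889]
 [197.05438287 177.30627477]]
```

View pics/w7v.png

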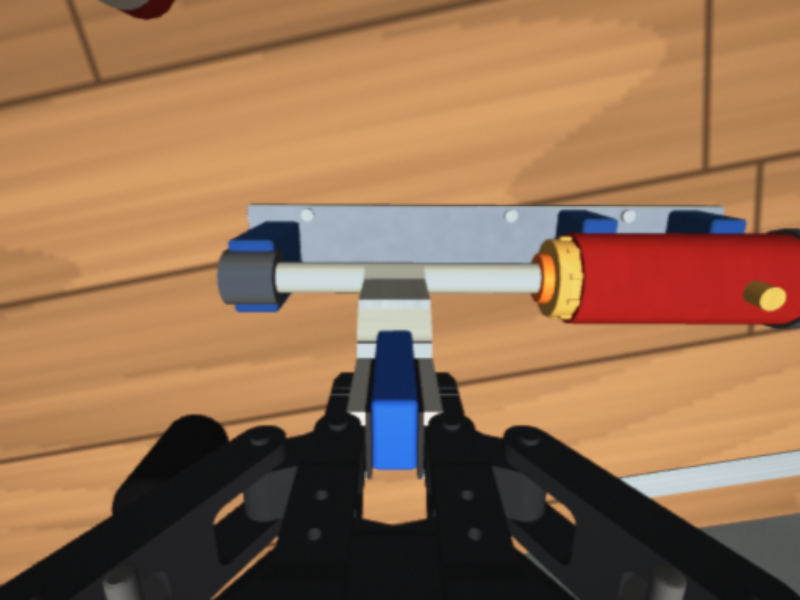

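The wrist view (800-wide) shows the driver held upright in line with the rod. The rod's centre row is about 277, its cap end at u≈278, the orange seal at u≈540 and the gland at 555-580. My earlier rod line projects right onto it.

```bash
python3 - <<'E'
from h import *
im=cv2.imread('pics/w7.png').astype(float); m=dict(np.load('w7.npz'))
g=im.sum(2)-2*0; sat=cv2.cvtColor(im.astype(np.uint8),cv2.COLOR_BGR2HSV)
res=[]
for u0,u1 in((188,222),(285,335)):
    b=im[155:200,u0:u1].mean(1); d=np.abs(np.diff(b,axis=0)).sum(1)
    def pk(lo,hi):
        k=lo-155+np.argmax(d[lo-155:hi-155]); w=d[k-1:k+2]; return 155+k+.5+(w[2]-w[0])/w.sum()
    e=(pk(162,175),pk(178,195)); print(u0,e); res.append(((u0+u1-1)/2,sum(e)/2,e))
P=onz(m,[r[:2] for r in res],95); print(P)
d=P[1]-P[0]; d/=np.linalg.norm(d); yaw=np.arctan2(-d[0],d[1]); print('ram yaw',yaw,'width',[onz(m,[(r[0],r[2][0]),(r[0],r[2][1])],95) @ [-1*0+np.cos(yaw),np.sin(yaw),0] for r in res])
# features along the rod
hsv=cv2.cvtColor(im.astype(np.uint8),cv2.COLOR_BGR2HSV); print('row177 hsv',[ (u,hsv[177,u].tolist()) for u in (172,174,176,178,180,182,338,341,344,347,350,353,356,360,364)])
for u in (177,344): 
    q=onz(m,[(u,177)],95)[0]; print(u,q,(q-P[0])@d)
print((onz(m,[(np.array([587.2,21.6]).sum(),0)],95)*0)[0][:1], 'axis x at y=22:',P[0][0]+(22-P[0][1])*d[0]/d[1])
c,y,s=lug(im.astype(np.uint8),m,199.85-43.7+111,(220,240,285,310)); print('lug',c,y,s)
E
```

```text
188 (np.float64(168.64117647058825), np.float64(186.31712698153294))
285 (np.float64(167.62171217121713), np.float64(186.5315769267684))
[[578.22640936 -26.23487538  95.        ]
 [598.2189511   79.75615464  95.        ]]
ram yaw -0.18643437210462885 width [array([563.74647916, 582.57768014]), array([563.10525055, 583.2455887 ])]
row177 hsv [(172, [107, 44, 104]), (174, [107, 30, 59]), (176, [97, 21, 159]), (178, [98, 18, 222]), (180, [96, 17, 221]), (182, [96, 17, 221]), (338, [98, 17, 221]), (341, [98, 17, 221]), (344, [96, 16, 219]), (347, [10, 171, 131]), (350, [21, 178, 253]), (353, [20, 180, 253]), (356, [17, 181, 103]), (360, [23, 149, 240]), (364, [21, 156, 227])]
177 [572.38658074 -53.83726976  95.        ] -28.20653197554587
344 [604.8446917  114.56322618  95.        ] 143.29213115296878
[0.] axis x at y=22: 587.3247053157304
lug [586.55688477  21.8746624 ] -0.17535341 (12.520150184631348, 22.714473724365234)
```

```bash
cat >> h.py <<'E'
RY=-.1864; D=np.array([-np.sin(RY),np.cos(RY),0]); X=np.array([np.cos(RY),np.sin(RY),0])
A0=np.array([578.23,-26.23,0])+46.8*D   # rod point, xy
def at(s,z,off=0): return (A0+s*D+off*X+[0,0,z]).tolist()
def st(tag=''):
    s=bot.get_state(); p=np.array(s['tcp_pos'])-A0; f=s['contact_force']
    print(tag,'t %.2f'%s['t'],'s %.2f off %.2f z %.2f'%(p@D,p@X,p[2]),'F y,x,z',np.round([f@D,f@X,f[2]],2),'M',np.round(s['wrist_torque'],2),'op %.3f'%s['opening']); return p@D,p@X,f@D,f@X,f[2]
E
python3 - <<'E'
from h import *
R0=[np.pi,0,RY+np.pi]
bot.movel(at(0,165,.4),R0,max_speed=100); bot.dwell(.2); st('above')
h=bot.movel(at(0,120,.4),max_speed=60,threshold=5); st(h)
if not h:
    h=bot.movel(at(0,98.5,.4),max_speed=30,threshold=4); bot.dwell(.2); st(h)
m,im=shot('wrist','w8'); cv2.imwrite('pics/w8v.png',im[100:340,100:420])
E
```

```text
above t 19.32 s 0.12 off 1.06 z 165.89 F y,x,z [-0.2   1.01 -1.49] M [-0.02  0.   -0.  ] op 0.152
False t 20.23 s 0.03 off 0.70 z 120.29 F y,x,z [ 0.1  -0.6  -1.66] M [-0.02  0.14  0.  ] op 0.153
False t 21.29 s 0.04 off 0.63 z 98.75 F y,x,z [ 0.52  0.06 -2.21] M [ 0.01 -0.01  0.02] op 0.153
```

On the rod with no side force. Sliding to find the seal.

```bash
python3 - <<'E'
from h import *
h=bot.movel(at(55,98.5,.4),max_speed=60,threshold=5); st(h)
if not h:
    bot.dwell(.2); st()
    h=bot.movel(at(92,98.5,.4),max_speed=15,threshold=4); st(h); bot.dwell(.2); st()
E
```

```text
False t 22.41 s 54.70 off 0.38 z 98.48 F y,x,z [-0.39 -0.24 -1.67] M [ 0.09 -0.05  0.04] op 0.150
 t 22.61 s 54.61 off 0.42 z 98.51 F y,x,z [-0.04 -0.06 -2.24] M [-0.02 -0.04 -0.07] op 0.153
True t 24.21 s 79.89 off -0.41 z 97.70 F y,x,z [-0.26  0.28 -2.83] M [-0.02  0.06 -0.04] op 0.150
 t 24.41 s 79.85 off -0.55 z 97.46 F y,x,z [ 0.28 -0.16  1.83] M [ 0.06 -0.01  0.02] op 0.151
```

```bash
python3 - <<'E'
from h import *
bot.movel(at(79.5,98.8,.2),max_speed=15); bot.dwell(.3); st(); st()
for k in range(14):
    h=bot.movel(at(80.5+k,98.8,.2),max_speed=12,threshold=9); a=st(k)
    if h or a[2]<-8: break
bot.dwell(.3); st(); st()
E
```

```text
t 24.99 s 79.44 off 0.04 z 98.60 F y,x,z [-0.3   0.04 -2.18] M [ 0.02 -0.04  0.02] op 0.153
 t 24.99 s 79.44 off 0.04 z 98.60 F y,x,z [-0.3   0.04 -2.18] M [ 0.02 -0.04  0.02] op 0.153
0 t 25.24 s 79.99 off 0.10 z 98.69 F y,x,z [-2.62  0.44 -2.04] M [-0.54  0.16  0.01] op 0.149
1 t 25.49 s 80.21 off 0.09 z 98.73 F y,x,z [-4.85 -0.41 -0.63] M [-1.19  0.27 -0.05] op 0.150
2 t 25.74 s 80.99 off 0.09 z 98.76 F y,x,z [-6.17 -0.49 -1.93] M [-1.28  0.36 -0.06] op 0.149
3 t 25.99 s 81.89 off 0.10 z 98.74 F y,x,z [-5.9  -1.24 -1.34] M [-1.33  0.37 -0.03] op 0.146
4 t 26.24 s 82.90 off 0.12 z 98.74 F y,x,z [-6.16 -0.49 -0.7 ] M [-1.4   0.39 -0.11] op 0.157
5 t 26.49 s 83.90 off 0.08 z 98.74 F y,x,z [-5.62 -0.11 -0.78] M [-1.38  0.36 -0.05] op 0.157
6 t 26.74 s 84.90 off 0.13 z 98.75 F y,x,z [-6.03  0.24 -1.25] M [-1.37  0.39 -0.08] op 0.153
7 t 26.99 s 85.87 off 0.13 z 98.75 F y,x,z [-6.12 -0.68 -1.67] M [-1.37  0.39 -0.03] op 0.150
8 t 27.24 s 86.59 off 0.10 z 98.76 F y,x,z [-7.23 -0.82 -1.09] M [-1.56  0.37 -0.03] op 0.153
9 t 27.49 s 86.62 off 0.10 z 98.79 F y,x,z [-9.06  0.04  0.44] M [-2.05  0.54 -0.06] op 0.154
 t 27.79 s 86.64 off 0.09 z 98.78 F y,x,z [-8.25 -0.49 -0.32] M [-2.03  0.52 -0.08] op 0.155
 t 27.79 s 86.64 off 0.09 z 98.78 F y,x,z [-8.25 -0.49 -0.32] M [-2.03  0.52 -0.08] op 0.155
```

The seal moved from s=80.2 at 6 N and the driver hit the hard stop at s=86.6. Now I'll lean to 15 N.

```bash
python3 - <<'E'
from h import *
c=89.5
while c<97:
    c+=.7; bot.movel(at(c,98.8,.2),max_speed=6); a=st(c)
    if a[2]<-14.2: break
for _ in range(5): bot.dwell(.25); st('hold')
print(c)
E
```

```text
90.2 t 28.06 s 86.65 off 0.10 z 98.79 F y,x,z [-10.02  -1.7    0.16] M [-2.38  0.66 -0.05] op 0.154
90.9 t 28.32 s 86.69 off 0.06 z 98.82 F y,x,z [-12.02  -1.51   0.87] M [-2.73  0.74 -0.04] op 0.150
91.60000000000001 t 28.59 s 86.73 off 0.07 z 98.84 F y,x,z [-14.15  -2.05   1.81] M [-3.09  0.82 -0.08] op 0.149
92.30000000000001 t 28.86 s 86.77 off 0.12 z 98.93 F y,x,z [-15.05  -1.43   2.24] M [-3.44  0.95 -0.03] op 0.156
hold t 29.11 s 86.75 off 0.11 z 98.88 F y,x,z [-14.49  -1.56   1.78] M [-3.43  0.99  0.02] op 0.154
hold t 29.36 s 86.77 off 0.11 z 98.92 F y,x,z [-15.17  -0.77   2.35] M [-3.44  0.97 -0.05] op 0.149
hold t 29.61 s 86.76 off 0.08 z 98.87 F y,x,z [-14.43  -0.24   2.44] M [-3.5   0.95  0.04] op 0.154
hold t 29.86 s 86.77 off 0.09 z 98.90 F y,x,z [-14.18  -1.04   2.67] M [-3.45  0.95 -0.06] op 0.151
hold t 30.11 s 86.74 off 0.12 z 98.90 F y,x,z [-15.3   -1.18   2.36] M [-3.39  0.89 -0.07] op 0.148
92.30000000000001
```

Held about 15 N for over a second against the hard stop. Now relax, rest the driver on the rod, release and retreat.

```bash
python3 - <<'E'
from h import *
bot.movel(at(86,98.8,.2),max_speed=15); bot.dwell(.2); st('relaxed')
h=bot.movel(at(86,96.5,.2),max_speed=5,threshold=3); bot.dwell(.2); st(h)
bot.grip(.35); bot.dwell(.2); st('open')
h=bot.movel(at(86,160,.2),max_speed=60,threshold=5); st(h)
if not h:
    bot.movel(at(86,230,.2),max_speed=150); bot.movel(at(86,270,40),max_speed=150)
bot.dwell(.3); st()
m,im=shot('wrist','w9'); s,i2=shot('side','s9')
cv2.imwrite('pics/c9.png',np.hstack([cv2.resize(im[60:260,120:380],(455,350),interpolation=2),cv2.resize(i2[70:220,170:310],(327,350),interpolation=2)]))
E
```

```text
relaxed t 30.88 s 86.39 off 0.28 z 98.86 F y,x,z [-0.11  1.43 -1.65] M [-0.17 -0.02 -0.02] op 0.152
True t 31.44 s 86.31 off 0.28 z 97.44 F y,x,z [-0.03 -0.73  6.27] M [ 0.06  0.01 -0.05] op 0.149
open t 31.95 s 85.71 off -1.03 z 95.89 F y,x,z [ 0.44 -0.25  0.9 ] M [ 0.06  0.05 -0.03] op 0.347
False t 33.17 s 85.92 off -0.16 z 159.48 F y,x,z [-0.07 -0.09 -0.33] M [0.02 0.01 0.01] op 0.346
 t 34.61 s 86.03 off 39.30 z 269.52 F y,x,z [-0.29 -0.04  0.16] M [-0.01 -0.01  0.01] op 0.343
```

View pics/c9.png

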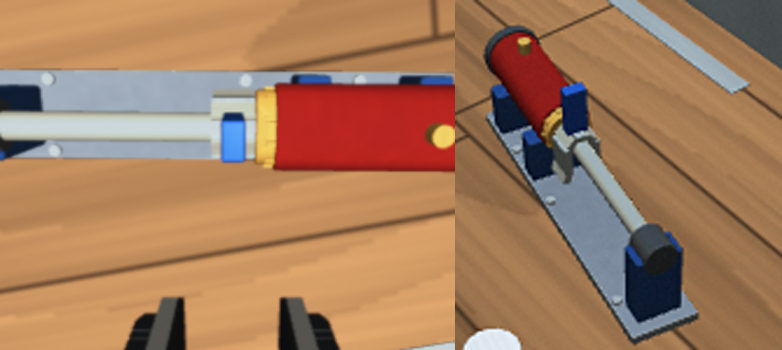

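The driver hangs upright on the rod with its face against the brass nut and no orange visible between them. The gripper is clear, so I'm handing in.

```bash
python3 -c "
from bench import bot
print(bot.sign_off(), bot.get_state()['t'])"
```

```text
the job is handed in; nothing more can be done
the job is handed in; nothing more can be done
```

The seal is pressed in until the driver stopped hard against the nut, held there at about 15 N for 1.25 s; the driver is left hanging on the rod, and the job was handed in at about 35 s (my first grasp closed above the lug because the fingertips sit about 34 mm short of the stated TCP, and the driver may have shifted a few mm before the second grasp held).

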